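Turn the bead tray face up on the counter mat

TASK

The small wooden bead-sorting tray has been left upside down on the shop counter. Turn it over and lay it, compartments up, flat in the middle of the grey mat with its long side along the mat's long side. Set it down gently: it must not be tossed, dropped or allowed to topple at any time. Leave the bead bin, the jar and the bowl where they are.

Things in the scene. Friction and masses are not known exactly. Their poses are not given: they have to be found in the camera images.
- tray: Open wooden tray, 120 long (x) x 60 wide (y) x 28 mm thick (z), 0.08 to 0.17 kg; walls and floor 6 mm, two cross walls, three compartments open to +z; underside (-z) and all four sides plain and flat. Origin in the middle of the block (14 mm from either face). Starts flat on the counter, upside down (z down). It stands by itself on an end (60 x 28 mm foot, 120 mm tall).
- mat_top (a point): Middle of the upper face of the grey felt counter mat, 190 mm long (its x) x 140 mm wide (its y) x 4 mm thick, fixed to the counter; z up. This point is 4 mm above the counter. The mat lies either to the left or to the right of the tray.
- bead_bin: Bystander, loose: frosted plastic bin of beads with an orange tag, 160 (x) x 100 (y) mm, 85 mm high at the back; origin at the middle of its underside.
- jar: Bystander, loose: lidded jar, 68 mm across and 95 mm high; origin at the middle of its underside.
- bowl: Bystander, loose: white bowl, 100 mm across and 45 mm high; origin at the middle of its underside.
Mind the look-alikes: they are no part of the job. There is more than one size of the tray; the job needs the middle-sized.

How it is judged:
By the outcome, as a careful person would: the job done as asked, in the order asked, and still so for the second after the job is handed in, with the robot touching nothing.
It also fails if it takes over 67 s, if anything falls off the work surface, if the arm or the gripper's body presses on something with over 40 N, if the wrist force passes 120 N, or if a joint passes its speed limit or range.

ROBOT

A 6-joint arm with a two-finger parallel gripper is mounted at the origin on the work surface. World frame = base frame: x ahead of the robot, y to its left, z up, the work surface at z = 0. Lengths are in m, angles in rad, forces in N, time in s.
With the tool pointing down it reaches from about 0.25 to 0.85 m from the base axis. Payload 12.5 kg.
Tool frame: the origin (TCP) lies where the fingers leave the gripper's body, on its centre line; the fingertips stand 84 mm ahead of it and the grasp point (between the pads) lies manip.tcp_to_grasp ahead of it (manip.tcp_to_grasp is the distance from the TCP to the grasp point, in m); z points along the fingers, x is the direction in which the jaws open and shut, and the axes are right-handed (so a half turn about z gives the same grasp; the last joint's range is limited). The gripper opens to 93 mm and grips with 3 to 60 N. Pads are 15 mm wide; open, the fingers measure 128 mm over their backs; the gripper's body (75 mm by 188 mm) begins 65 mm behind the grasp point.
Start: joints at [1.055, 0.351, 1.652, -0, 1.139, -0.085], TCP at [0.23, 0.5, 0.303] pointing down, gripper open.
Joint ranges: [-2.75, 2.75], [-0.79, 2.1], [0.01, 2.65], [-1.57, 4.71], [0.07, 3.14], [-2.87, 2.87]. Speed limits (rad/s): [2.22, 2.22, 2.79, 3.14, 3.14, 3.14].

INTERFACE

Orientations are given as a unit quaternion [w, x, y, z].
In Python, from bench import manip, imaging gives the robot as it stands.
- The arm moves only by the tool carry_out, never from a script. Its argument "plan" is a list of rows, each a list of 7 numbers: the shift along the world's x, y, z in mm, then the turn, a rotation vector about the world's x, y, z in degrees, then the opening, from 0 (shut) to 1 (fully open). In form: [[x, y, z, wx, wy, wz, gripper], ...]. A call has 1 to 5 rows; each row shifts and turns the commanded pose from where the row before left it; what a row does not reach is not made up. A row lasts 1/12 s, in which the tool goes at most 41.7 mm and 7.16 degrees, less where a joint would pass 70% of its speed; a pose out of reach is approached as far as the arm can. A call is refused whole if a number of a shift passes 41.7 or a number of a turn 7.16, either way. A call with a gripper value outside its range is refused whole. The fingers move at their own pace and stop on an object; the grip force is fixed at half the most. Time passes only in rows, so rows that do not move let the fingers close. It gives the time, the measured TCP pose, the force and the opening at its end, in the units of the state.
- manip.state(): the state, without advancing time (a new reading comes with each control period).
- imaging.camera(name): name is "scene" or "top" or "wrist"; returns a dict with "image" (420x560x3 uint8, red, green, blue), "vertical_fov" (degrees; the focal length in pixels is half the picture's height over the tangent of half this angle, whatever the lens; pixels are square), "cx", "cy" (the principal point, pixels), "extrinsics" (4x4, takes a point from camera to world coordinates); the wrist camera has in their place "hand_eye" (4x4, takes a point from camera to tool coordinates, whose origin is the TCP and whose axes are the tool frame's). Camera axes: x right, y down, z forward; pixel columns grow to the right and rows downward; lengths in m; the calibration is good to about 2 mm. A picture is of the moment at which its call begins: read the wrist's pose just before it. There is no depth.
- manip.hand_in(): hands the job in, once; it reports no verdict.
The state is a dict: "t": time; "joint_positions": joint angles; "joint_vel": joint speeds; "joint_efforts": joint torques, N m; "eef_pos": TCP position; "eef_rot": TCP orientation; "ft_force": force on the tool from outside, world axes, zero at the start; "torque": the same for the moment, N m; "width": opening from 0.0 (shut) to 1.0 (fully open).
Only numpy, scipy, OpenCV 4.12 (cv2) and the standard library are available. Lean on these libraries where they do the work, as an engineer would, in place of code of your own. Each camera call takes 0.05 s, during which the arm holds its last target. There are 200 camera calls.

## Working session

There is one attempt and no reset: what is moved stays moved. The work goes in short steps, Python scripts to look and compute and a tool call to move; the robot and the scene stay as the last step left them, time stands still between calls to the robot, and variables do not carry over. Pictures are saved under pics/ and viewed, about 8 in all and at most 12, crops included, and the job is handed in when it is done.

Besides the shell and the picture viewer there is one more tool, called after "Call:" by a JSON object that holds its "name" and its "arguments". carry_out: Moves the arm, as the interface text tells. Its arguments: {"type":"object","properties":{"plan":{"type":"array"}},"required":["plan"]}

```bash
mkdir -p pics; ls; python3 - <<'E'
from bench import manip, imaging
import cv2
print(manip.state(), manip.tcp_to_grasp)
for n in ("scene","top"):
    c=imaging.camera(n); cv2.imwrite(f"pics/{n}0.png",c["image"][...,::-1]); print(n,c["vertical_fov"],c["cx"],c["cy"],c["extrinsics"].tolist() if hasattr(c["extrinsics"],'tolist') else c["extrinsics"])
E
```

```text
pics
{'t': 0.0, 'joint_positions': array([ 1.05542855e+00,  3.51226727e-01,  1.65241970e+00, -4.12180641e-05,
        1.13910077e+00, -8.46046727e-02]), 'joint_vel': array([-0.00013924, -0.00036887,  0.00023737, -0.00047168, -0.00063904,
        0.00071927]), 'joint_efforts': array([ 6.41256847e-04, -4.97339773e+01, -2.85249943e+01,  6.99004065e-02,
        2.58882676e-02, -1.57373042e-04]), 'eef_pos': array([0.22952393, 0.49954698, 0.30220825]), 'eef_rot': array([ 2.85892483e-04,  8.41887213e-01,  5.39653211e-01, -5.01858846e-04]), 'ft_force': array([ 0.26186726,  0.79323202, -0.8965199 ]), 'torque': array([ 0.03573131,  0.04203078, -0.05830628]), 'width': 1.003443331699032} 0.0653
scene 47.627828225559895 285.01580385388075 211.27287938577732 [[0.7805350815997913, 0.37943879800395847, -0.49678082185337885, 1.3875916047530708], [0.6250381799357583, -0.4859347827385223, 0.6108966038107102, -0.9822587721022811], [-0.009605207681349813, -0.7873332112226542, -0.6164528809983953, 1.034885385912524], [0.0, 0.0, 0.0, 1.0]]
top 51.12494479833011 277.43630734311984 211.20449075236215 [[0.00793569221737075, -0.9846189810026122, 0.17453505962530452, 0.32740733453115767], [-0.9997100862488755, -0.011779734447808854, -0.0209995549620751, 0.018557927011082824], [0.022732537062485306, -0.17431781350658498, -0.9844270067673815, 1.4923851898712226], [0.0, 0.0, 0.0, 1.0]]
```

View pics/top0.png

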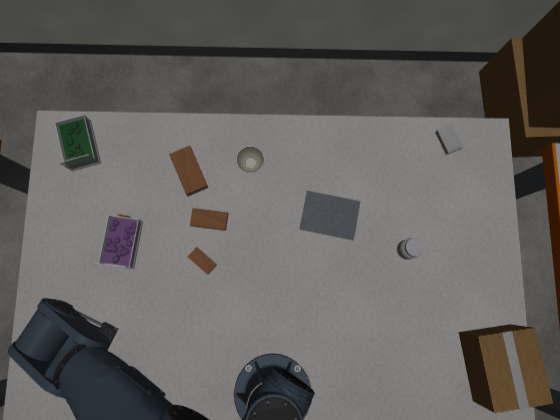

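View pics/scene0.png

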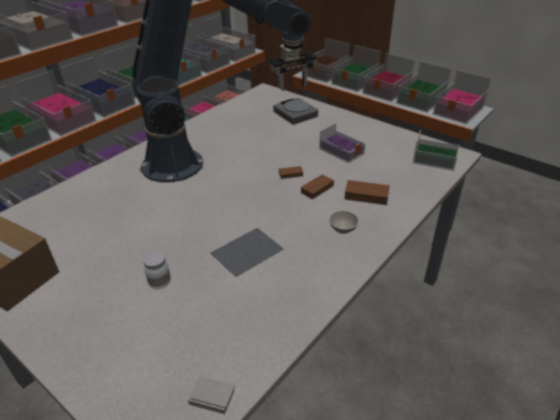

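The top view shows three wooden blocks: large at (188,171), middle at (209,219) and small at (202,260). The mat is at (330,215), the bowl at (250,160), the jar at (411,248) and the bead bins on the left. Next I measure the sizes and poses.

```bash
cat > h.py <<'E'
import numpy as np, cv2
from bench import manip, imaging
def ray(c,uv,T):
    uv=np.atleast_2d(uv).astype(float); f=c["image"].shape[0]/2/np.tan(np.radians(c["vertical_fov"]/2))
    d=np.c_[(uv[:,0]-c["cx"])/f,(uv[:,1]-c["cy"])/f,np.ones(len(uv))]@T[:3,:3].T
    return T[:3,3],d
def onz(c,uv,z,T=None):
    T=np.array(c["extrinsics"]) if T is None else T
    o,d=ray(c,uv,T); return o+d*((z-o[2])/d[:,2])[:,None]
def rects(mask,c,z,T=None,amin=150):
    mask=cv2.morphologyEx(mask.astype(np.uint8),cv2.MORPH_OPEN,np.ones((3,3)))
    for k in cv2.findContours(mask,cv2.RETR_EXTERNAL,cv2.CHAIN_APPROX_NONE)[0]:
        if cv2.contourArea(k)<amin: continue
        uv=k[:,0]; P=onz(c,uv,z,T)[:,:2]*1000
        (x,y),(w,h),a=cv2.minAreaRect(P.astype(np.float32))
        if w<h: w,h,a=h,w,a+90
        print("px",uv.mean(0).round(),"ctr mm",round(x,1),round(y,1),"size",round(w,1),round(h,1),"long-axis deg",round((a+90)%180-90,1))
E
python3 - <<'E'
from h import *
c=imaging.camera("top"); hsv=cv2.cvtColor(c["image"],cv2.COLOR_RGB2HSV); H,S,V=[hsv[...,i].astype(int) for i in range(3)]
for p in [(209,219),(188,171),(330,215),(120,240),(300,280),(250,160),(411,248)]: print(p,hsv[p[1],p[0]])
print("wood"); rects((S>90)&(H<15)&(V>50),c,.028)
print("mat"); rects((V<120)&(V>60)&(S<70)&(np.arange(560)[None]>290)&(np.arange(560)[None]<370)&(np.arange(420)[:,None]>180)&(np.arange(420)[:,None]<250),c,.004)
print(onz(c,[(250,160),(411,248)],.04).round(3))
E
```

```text
(209, 219) [ 12 135 100]
(188, 171) [ 12 137  99]
(330, 215) [107  21  84]
(120, 240) [141  85  78]
(300, 280) [ 10   6 132]
(250, 160) [ 30  14 143]
(411, 248) [129  13 137]
wood
px [202. 260.] ctr mm 419.7 237.0 size 87.9 42.6 long-axis deg 49.7
px [208. 219.] ctr mm 559.2 219.5 size 119.6 59.0 long-axis deg 83.4
px [188. 170.] ctr mm 728.3 296.2 size 155.5 76.7 long-axis deg 24.5
px [553. 218.] ctr mm 588.8 -960.3 size 494.7 39.0 long-axis deg -0.1
mat
px [330. 215.] ctr mm 580.3 -193.7 size 192.2 143.2 long-axis deg 79.1
[[ 0.762  0.083  0.04 ]
 [ 0.466 -0.459  0.04 ]]
```

```bash
cat >> h.py <<'E'
from scipy.spatial.transform import Rotation as Ro
L=65.3
def cur():
    s=manip.state(); return s["eef_pos"]*1000, Ro.from_quat(s["eef_rot"],scalar_first=True), s
def pose(g,yaw,th):   # grasp point mm, tray long-axis deg, tilt deg (+: tool points to +u and down)
    a,t=np.radians([yaw,th]); u=np.array([np.cos(a),np.sin(a),0])
    d=u*np.sin(t)-np.array([0,0,np.cos(t)]); x=np.array([u[1],-u[0],0])
    return np.array(g,float)-L*d, Ro.from_matrix(np.c_[x,np.cross(d,x),d])
def go(g,yaw,th,pivot=False,vmax=36,wmax=6.4):
    p,R,s=cur(); P,Q=pose(g,yaw,th)
    rv=(Q*R.inv()).as_rotvec(degrees=True)
    n=int(max(1,np.ceil(np.linalg.norm(P-p)/vmax),np.ceil(np.linalg.norm(rv)/wmax)))
    print("now t",round(s["t"],2),"grasp",(p+L*R.apply([0,0,1])).round(1),"width",round(s["width"],3),"F",s["ft_force"].round(1))
    if not pivot: print(n,"x",((P-p)/n).round(1).tolist(),(rv/n).round(2).tolist()); return
    g0=p+L*R.apply([0,0,1]); last=p
    for k in range(1,n+1):
        Rk=Ro.from_rotvec(rv*k/n,degrees=True)*R; pk=g0+(np.array(g)-g0)*k/n-L*Rk.apply([0,0,1])
        print((pk-last).round(1).tolist(),(rv/n).round(2).tolist()); last=pk
E
python3 - <<'E'
from h import *
go([559,219.5,150],83.4,45)
E
```

```text
now t 0.15 grasp [229.5 499.6 237. ] width 1.002 F [-0.9  0.4  0.3]
14 x [23.2, -23.3, -7.6] [2.99, 1.68, -4.86]
```

Call:
{"name": "carry_out", "arguments": {"plan": [[23.2,-23.3,-7.6,2.99,1.68,-4.86,1],[23.2,-23.3,-7.6,2.99,1.68,-4.86,1],[23.2,-23.3,-7.6,2.99,1.68,-4.86,1],[23.2,-23.3,-7.6,2.99,1.68,-4.86,1],[23.2,-23.3,-7.6,2.99,1.68,-4.86,1]]}}

```text
t: 0.57
eef_pos: [0.3465, 0.382, 0.2645]
eef_rot: [-0.149, 0.927, 0.343, 0.009]
ft_force: [-0.5, 1.1, 0.9]
width: 0.999
```

Call:
{"name": "carry_out", "arguments": {"plan": [[23.2,-23.3,-7.6,2.99,1.68,-4.86,1],[23.2,-23.3,-7.6,2.99,1.68,-4.86,1],[23.2,-23.3,-7.6,2.99,1.68,-4.86,1],[23.2,-23.3,-7.6,2.99,1.68,-4.86,1],[23.2,-23.3,-7.6,2.99,1.68,-4.86,1]]}}

```text
t: 0.98
eef_pos: [0.4627, 0.2653, 0.2265]
eef_rot: [-0.287, 0.95, 0.125, 0.017]
ft_force: [0.2, 0.7, 0.7]
width: 0.997
```

Call:
{"name": "carry_out", "arguments": {"plan": [[23.2,-23.3,-7.6,2.99,1.68,-4.86,1],[23.2,-23.3,-7.6,2.99,1.68,-4.86,1],[23.2,-23.3,-7.6,2.99,1.68,-4.86,1],[23.2,-23.3,-7.6,2.99,1.68,-4.86,1],[0,0,0,0,0,0,1]]}}

```text
t: 1.4
eef_pos: [0.5571, 0.1695, 0.1944]
eef_rot: [-0.383, 0.921, -0.059, 0.023]
ft_force: [0.1, -0.9, 0.5]
width: 1.0
```

Call:
{"name": "carry_out", "arguments": {"plan": [[0,0,0,0,0,0,1],[0,0,0,0,0,0,1]]}}

```text
t: 1.57
eef_pos: [0.554, 0.1738, 0.1962]
eef_rot: [-0.382, 0.922, -0.053, 0.022]
ft_force: [0.9, 0.0, -0.2]
width: 1.0
```

```bash
python3 - <<'E'
from h import *
go([559,219.5,150],83.4,45)
p,R,s=cur(); print(s["joint_positions"].round(2))
c=imaging.camera("wrist"); cv2.imwrite("pics/w1.png",c["image"][...,::-1])
W=np.eye(4); W[:3,:3]=R.as_matrix(); W[:3,3]=p/1000; T=W@np.array(c["hand_eye"])
hsv=cv2.cvtColor(c["image"],cv2.COLOR_RGB2HSV); H,S,V=[hsv[...,i].astype(int) for i in range(3)]
rects((S>90)&(H<16)&(V>40),c,.028,T,800)
E
```

```text
now t 1.57 grasp [559.3 219.7 150. ] width 1.0 F [ 0.9  0.  -0.2]
1 x [-0.3, -0.2, -0.0] [-0.02, -0.02, 0.01]
[-0.02  0.56  1.8   1.    0.99 -0.57]
px [284. 391.] ctr mm 556.4 184.0 size 59.3 31.8 long-axis deg -6.6
px [285. 295.] ctr mm 564.4 253.1 size 59.2 54.2 long-axis deg -6.7
px [469. 219.] ctr mm 733.2 300.2 size 160.5 79.1 long-axis deg 24.7
```

View pics/w1.png

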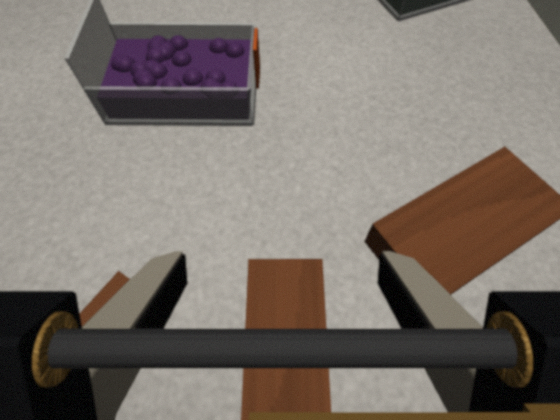

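The wrist view shows the middle tray between the open fingers (columns 245–328). The large tray is clear to the right, with its nearest corner at (370,235). The wrist and top measurements agree, so I descend and grip.

Call:
{"name": "carry_out", "arguments": {"plan": [[0.5,0.3,-35,0,0,0,1],[0,0,-35,0,0,0,1],[0,0,-30,0,0,0,1],[0,0,-20,0,0,0,1],[0,0,-9,0,0,0,1]]}}

```text
t: 2.03
eef_pos: [0.5535, 0.175, 0.0654]
eef_rot: [-0.382, 0.922, -0.053, 0.021]
ft_force: [-4.6, -4.4, 19.7]
width: 1.001
```

Call:
{"name": "carry_out", "arguments": {"plan": [[0,0,0,0,0,0,1],[0,0,0,0,0,0,0.8],[0,0,0,0,0,0,0.7],[0,0,0,0,0,0,0.6],[0,0,0,0,0,0,0.5]]}}

```text
t: 2.45
eef_pos: [0.5552, 0.174, 0.0682]
eef_rot: [-0.382, 0.922, -0.053, 0.023]
ft_force: [1.0, -0.1, 0.1]
width: 0.761
```

Call:
{"name": "carry_out", "arguments": {"plan": [[0,0,0,0,0,0,0.3],[0,0,0,0,0,0,0],[0,0,0,0,0,0,0],[0,0,0,0,0,0,0],[0,0,0,0,0,0,0]]}}

```text
t: 2.87
eef_pos: [0.5552, 0.1738, 0.0678]
eef_rot: [-0.383, 0.922, -0.054, 0.023]
ft_force: [-1.1, -1.4, 5.5]
width: 0.646
```

```bash
python3 - <<'E'
from h import *
go([559,219.5,21],83.4,45)
E
```

```text
now t 2.87 grasp [560.6 219.7  21.7] width 0.646 F [-1.1 -1.4  5.5]
1 x [-1.5, -0.2, -0.6] [-0.08, 0.04, 0.07]
```

Call:
{"name": "carry_out", "arguments": {"plan": [[0,0,10,0,0,0,0],[0,0,25,0,0,0,0],[0,0,30,0,0,0,0],[0,0,30,0,0,0,0],[0,0,15,0,0,0,0]]}}

```text
t: 3.28
eef_pos: [0.5553, 0.1738, 0.1807]
eef_rot: [-0.382, 0.922, -0.053, 0.023]
ft_force: [0.6, 0.5, -0.8]
width: 0.643
```

```bash
python3 - <<'E'
from h import *
go([560,60,130],79.1,-45,True,wmax=4.7)
E
```

```text
now t 3.28 grasp [560.8 219.7 134.6] width 0.643 F [ 0.6  0.5 -0.8]
[0.4, -4.3, 3.3] [-4.45, 0.69, -0.17]
[0.5, -4.0, 2.9] [-4.45, 0.69, -0.17]
[0.5, -3.8, 2.6] [-4.45, 0.69, -0.17]
[0.6, -3.6, 2.3] [-4.45, 0.69, -0.17]
[0.6, -3.4, 1.9] [-4.45, 0.69, -0.17]
[0.6, -3.2, 1.5] [-4.45, 0.69, -0.17]
[0.7, -3.1, 1.2] [-4.45, 0.69, -0.17]
[0.7, -3.0, 0.8] [-4.45, 0.69, -0.17]
[0.7, -3.0, 0.4] [-4.45, 0.69, -0.17]
[0.7, -2.9, -0.0] [-4.45, 0.69, -0.17]
[0.8, -2.9, -0.4] [-4.45, 0.69, -0.17]
[0.8, -3.0, -0.8] [-4.45, 0.69, -0.17]
[0.8, -3.0, -1.2] [-4.45, 0.69, -0.17]
[0.8, -3.1, -1.6] [-4.45, 0.69, -0.17]
[0.8, -3.2, -2.0] [-4.45, 0.69, -0.17]
[0.8, -3.4, -2.4] [-4.45, 0.69, -0.17]
[0.7, -3.6, -2.7] [-4.45, 0.69, -0.17]
[0.7, -3.8, -3.1] [-4.45, 0.69, -0.17]
[0.7, -4.0, -3.4] [-4.45, 0.69, -0.17]
[0.7, -4.3, -3.7] [-4.45, 0.69, -0.17]
```

Call:
{"name": "carry_out", "arguments": {"plan": [[0.5,-4.3,3.3,-4.45,0.69,-0.17,0],[0.5,-4.0,2.9,-4.45,0.69,-0.17,0],[0.5,-3.8,2.6,-4.45,0.69,-0.17,0],[0.6,-3.6,2.3,-4.45,0.69,-0.17,0],[0.6,-3.4,1.9,-4.45,0.69,-0.17,0]]}}

```text
t: 3.7
eef_pos: [0.5576, 0.1543, 0.1911]
eef_rot: [-0.193, 0.979, -0.067, 0.008]
ft_force: [0.1, -0.3, -1.4]
width: 0.642
```

Call:
{"name": "carry_out", "arguments": {"plan": [[0.6,-3.2,1.5,-4.45,0.69,-0.17,0],[0.7,-3.1,1.2,-4.45,0.69,-0.17,0],[0.7,-3.0,0.8,-4.45,0.69,-0.17,0],[0.7,-3.0,0.4,-4.45,0.69,-0.17,0],[0.7,-2.9,0,-4.45,0.69,-0.17,0]]}}

```text
t: 4.12
eef_pos: [0.561, 0.1392, 0.1949]
eef_rot: [0.001, 0.997, -0.078, -0.007]
ft_force: [-0.7, -0.3, -1.5]
width: 0.645
```

Call:
{"name": "carry_out", "arguments": {"plan": [[0.8,-2.9,-0.4,-4.45,0.69,-0.17,0],[0.8,-3.0,-0.8,-4.45,0.69,-0.17,0],[0.8,-3.0,-1.2,-4.45,0.69,-0.17,0],[0.8,-3.1,-1.6,-4.45,0.69,-0.17,0],[0.8,-3.2,-2.0,-4.45,0.69,-0.17,0]]}}

```text
t: 4.53
eef_pos: [0.5651, 0.1242, 0.1889]
eef_rot: [0.196, 0.977, -0.085, -0.022]
ft_force: [-0.6, 0.1, -1.0]
width: 0.64
```

Call:
{"name": "carry_out", "arguments": {"plan": [[0.8,-3.4,-2.4,-4.45,0.69,-0.17,0],[0.7,-3.6,-2.7,-4.45,0.69,-0.17,0],[0.7,-3.8,-3.1,-4.45,0.69,-0.17,0],[0.7,-4.0,-3.4,-4.45,0.69,-0.17,0],[0.7,-4.3,-3.7,-4.45,0.69,-0.17,0]]}}

```text
t: 4.95
eef_pos: [0.5687, 0.1052, 0.1734]
eef_rot: [0.383, 0.919, -0.089, -0.036]
ft_force: [-0.4, -0.2, -0.9]
width: 0.639
```

Call:
{"name": "carry_out", "arguments": {"plan": [[0,0,0,0,0,0,0],[0,0,0,0,0,0,0]]}}

```text
t: 5.12
eef_pos: [0.5684, 0.1055, 0.1725]
eef_rot: [0.38, 0.92, -0.088, -0.037]
ft_force: [0.3, 0.1, -0.2]
width: 0.647
```

```bash
python3 - <<'E'
from h import *
go([560,60,64],79.1,-45)
c=imaging.camera("scene"); cv2.imwrite("pics/s2.png",cv2.resize(c["image"][60:300,150:470,::-1],None,fx=2,fy=2))
E
```

```text
now t 5.12 grasp [559.6  60.3 126.3] width 0.647 F [ 0.3  0.1 -0.2]
2 x [0.2, -0.1, -31.2] [-0.05, 0.0, 0.04]
```

View pics/s2.png

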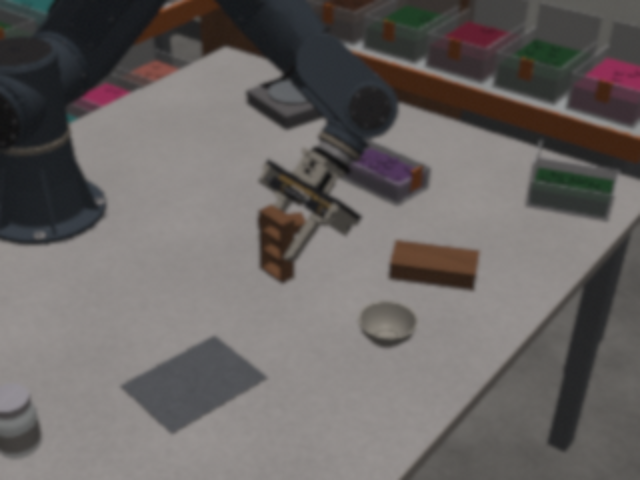

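The crop shows the tray held upright at about (278,245), with its compartments facing the mat (-y). I now lower it gently.

Call:
{"name": "carry_out", "arguments": {"plan": [[0,0,-15,0,0,0,0],[0,0,-20,0,0,0,0],[0,0,-15,0,0,0,0],[0,0,-8,0,0,0,0],[0,0,-3,0,0,0,0]]}}

```text
t: 5.58
eef_pos: [0.5681, 0.105, 0.1103]
eef_rot: [0.381, 0.92, -0.088, -0.037]
ft_force: [-0.1, 0.0, -2.0]
width: 0.647
```

Call:
{"name": "carry_out", "arguments": {"plan": [[0,0,0,0,0,0,0],[0,0,-0.7,0,0,0,0],[0,0,-0.7,0,0,0,0]]}}

```text
t: 5.83
eef_pos: [0.569, 0.1053, 0.1112]
eef_rot: [0.381, 0.92, -0.089, -0.036]
ft_force: [-0.1, 0.2, -1.9]
width: 0.643
```

Call:
{"name": "carry_out", "arguments": {"plan": [[0,0,-0.7,0,0,0,0],[0,0,-0.7,0,0,0,0],[0,0,0,0,0,0,0]]}}

```text
t: 6.08
eef_pos: [0.5687, 0.1053, 0.1093]
eef_rot: [0.381, 0.92, -0.089, -0.036]
ft_force: [0.1, 1.1, -1.6]
width: 0.64
```

```bash
python3 - <<'E'
from h import *
go([560,60,60],79.1,-45)
E
```

```text
now t 6.08 grasp [559.9  60.   63.1] width 0.64 F [ 0.1  1.1 -1.6]
1 x [0.0, 0.0, -3.1] [-0.01, 0.04, 0.08]
```

Call:
{"name": "carry_out", "arguments": {"plan": [[0,0,-0.5,0,0,0,0],[0,0,-0.5,0,0,0,0],[0,0,0,0,0,0,0]]}}

```text
t: 6.33
eef_pos: [0.5687, 0.1053, 0.1083]
eef_rot: [0.381, 0.92, -0.088, -0.036]
ft_force: [0.4, 0.9, -0.1]
width: 0.643
```

Call:
{"name": "carry_out", "arguments": {"plan": [[0,0,-0.5,0,0,0,0],[0,0,-0.5,0,0,0,0],[0,0,0,0,0,0,0]]}}

```text
t: 6.58
eef_pos: [0.5688, 0.1053, 0.1082]
eef_rot: [0.381, 0.919, -0.089, -0.036]
ft_force: [-2.1, 2.0, 10.4]
width: 0.644
```

Call:
{"name": "carry_out", "arguments": {"plan": [[0,0,-0.5,0,0,0,0],[0,0,0,0,0,0,0]]}}

```text
t: 6.75
eef_pos: [0.5688, 0.1054, 0.1081]
eef_rot: [0.382, 0.919, -0.089, -0.036]
ft_force: [-3.7, 2.6, 14.0]
width: 0.643
```

Contact at 10–14 N. I relieve it a little, release slowly, and back out along the fingers.

Call:
{"name": "carry_out", "arguments": {"plan": [[0,0,0.7,0,0,0,0],[0,0,0,0,0,0,0.62],[0,0,0,0,0,0,0.64],[0,0,0,0,0,0,0.67],[0,0,0,0,0,0,0.7]]}}

```text
t: 7.17
eef_pos: [0.5687, 0.1053, 0.1073]
eef_rot: [0.381, 0.92, -0.088, -0.036]
ft_force: [0.1, -0.4, -0.4]
width: 0.684
```

Call:
{"name": "carry_out", "arguments": {"plan": [[0,0,0,0,0,0,0.8],[0,0,0,0,0,0,0.9],[0,0,0,0,0,0,1],[0,0,0,0,0,0,1],[0,0,0,0,0,0,1]]}}

```text
t: 7.58
eef_pos: [0.5686, 0.1052, 0.1073]
eef_rot: [0.381, 0.92, -0.088, -0.037]
ft_force: [0.6, -1.3, 0.4]
width: 0.987
```

```bash
python3 - <<'E'
from h import *
go([560,60,62],79.1,-45)
for n in ("wrist","scene"):
    c=imaging.camera(n); im=c["image"][...,::-1]
    if n=="scene": im=im[130:250,200:360]
    cv2.imwrite(f"pics/r_{n}.png",cv2.resize(im,(400,300)))
a=[cv2.imread(f"pics/r_{n}.png") for n in("wrist","scene")]; cv2.imwrite("pics/r.png",np.hstack(a))
E
```

```text
now t 7.58 grasp [559.8  59.9  61.1] width 0.987 F [ 0.6 -1.3  0.4]
1 x [0.1, 0.1, 0.9] [-0.0, 0.01, 0.08]
```

View pics/r.png

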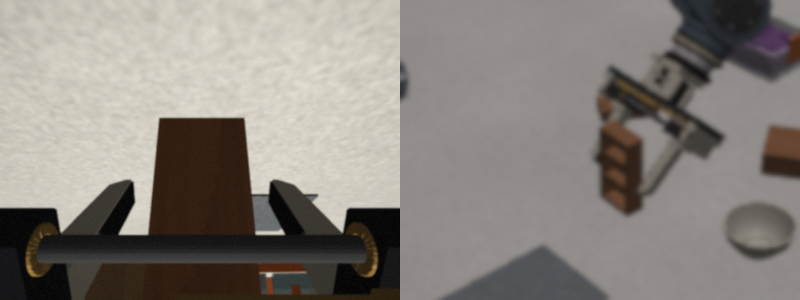

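The tray stands free, with the fingers clear on both sides (tips at columns 133 and 270, tray at 160–245). I retreat, rise and swing over.

Call:
{"name": "carry_out", "arguments": {"plan": [[2,10.4,10.6,0,0,0,1],[4,20.8,21.2,0,0,0,1],[4,20.8,21.2,0,0,0,1],[4,20.8,21.2,0,0,0,1],[2,10,35,0,0,0,1]]}}

```text
t: 8.1
eef_pos: [0.584, 0.1898, 0.2155]
eef_rot: [0.381, 0.92, -0.087, -0.038]
ft_force: [1.2, 0.4, -0.8]
width: 1.0
```

Call:
{"name": "carry_out", "arguments": {"plan": [[0,0,36,0,0,0,1],[0,0,36,0,0,0,1],[0,0,10,0,0,0,1],[0,0,0,0,0,0,1]]}}

```text
t: 8.43
eef_pos: [0.5852, 0.1883, 0.3016]
eef_rot: [0.38, 0.92, -0.089, -0.034]
ft_force: [0.5, 0.8, -0.4]
width: 0.997
```

```bash
python3 - <<'E'
from h import *
go([537,-60,240],79.1,45,wmax=6.2)
c=imaging.camera("top"); hsv=cv2.cvtColor(c["image"],cv2.COLOR_RGB2HSV); H,S,V=[hsv[...,i].astype(int) for i in range(3)]
rects((S>90)&(H<16)&(V>30),c,.12,None,80)
cv2.imwrite("pics/t3.png",cv2.resize(c["image"][150:270,180:340,::-1],None,fx=4,fy=4))
E
```

```text
now t 8.43 grasp [576.6 143.1 255.3] width 0.997 F [ 0.5  0.8 -0.4]
15 x [-3.8, -19.6, -1.0] [5.88, -1.12, 0.02]
px [258. 216.] ctr mm 554.7 50.7 size 57.8 31.6 long-axis deg 0.6
px [186. 162.] ctr mm 723.4 282.5 size 105.2 61.7 long-axis deg 23.9
px [554. 229.] ctr mm 530.2 -898.7 size 561.9 39.7 long-axis deg 0.0
```

View pics/t3.png

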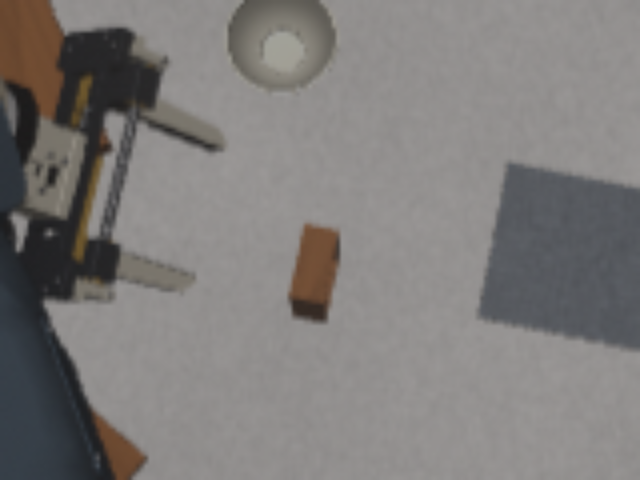

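The top view shows the tray upright: its top face is at crop (316,265), full-picture pixel (259,216). That is about (555,50) mm with yaw about 78–79°, and the prediction was (558,52). I swing over to the compartment side.

Call:
{"name": "carry_out", "arguments": {"plan": [[-3.8,-19.6,-1,5.88,-1.12,0.02,1],[-3.8,-19.6,-1,5.88,-1.12,0.02,1],[-3.8,-19.6,-1,5.88,-1.12,0.02,1],[-3.8,-19.6,-1,5.88,-1.12,0.02,1],[-3.8,-19.6,-1,5.88,-1.12,0.02,1]]}}

```text
t: 8.9
eef_pos: [0.5649, 0.0893, 0.2915]
eef_rot: [0.128, 0.987, -0.094, -0.014]
ft_force: [0.4, 0.1, -0.8]
width: 1.005
```

Call:
{"name": "carry_out", "arguments": {"plan": [[-3.8,-19.6,-1,5.88,-1.12,0.02,1],[-3.8,-19.6,-1,5.88,-1.12,0.02,1],[-3.8,-19.6,-1,5.88,-1.12,0.02,1],[-3.8,-19.6,-1,5.88,-1.12,0.02,1],[-3.8,-19.6,-1,5.88,-1.12,0.02,1]]}}

```text
t: 9.32
eef_pos: [0.5459, -0.0089, 0.2869]
eef_rot: [-0.131, 0.987, -0.094, 0.011]
ft_force: [0.0, 0.4, 0.3]
width: 0.998
```

Call:
{"name": "carry_out", "arguments": {"plan": [[-3.8,-19.6,-1,5.88,-1.12,0.02,1],[-3.8,-19.6,-1,5.88,-1.12,0.02,1],[-3.8,-19.6,-1,5.88,-1.12,0.02,1],[-3.8,-19.6,-1,5.88,-1.12,0.02,1],[-3.8,-19.6,-1,5.88,-1.12,0.02,1]]}}

```text
t: 9.73
eef_pos: [0.5269, -0.107, 0.2819]
eef_rot: [-0.382, 0.919, -0.087, 0.035]
ft_force: [-0.0, -0.0, -0.2]
width: 0.999
```

Call:
{"name": "carry_out", "arguments": {"plan": [[0,0,0,0,0,0,1],[0,0,0,0,0,0,1]]}}

```text
t: 9.9
eef_pos: [0.527, -0.107, 0.2811]
eef_rot: [-0.38, 0.92, -0.088, 0.033]
ft_force: [0.0, 0.6, -0.1]
width: 1.004
```

```bash
python3 - <<'E'
from h import *
g=np.array([556,43,62.]); d=np.array([.189*.7071,.982*.7071,-.7071])
print("pre",(g-110*d).round(1)); go(g-110*d,79.1,45)
p,R,s=cur()
c=imaging.camera("wrist"); cv2.imwrite("pics/w4.png",c["image"][...,::-1])
W=np.eye(4); W[:3,:3]=R.as_matrix(); W[:3,3]=p/1000; T=W@np.array(c["hand_eye"])
print(onz(c,[(280,210)],.12,T)); np.save("T4.npy",T)
E
```

```text
pre [541.3 -33.4 139.8]
now t 9.9 grasp [535.4 -61.7 234.8] width 1.004 F [ 0.   0.6 -0.1]
3 x [1.9, 9.4, -31.7] [0.04, -0.11, -0.03]
[[0.55111352 0.03851042 0.12      ]]
```

View pics/w4.png

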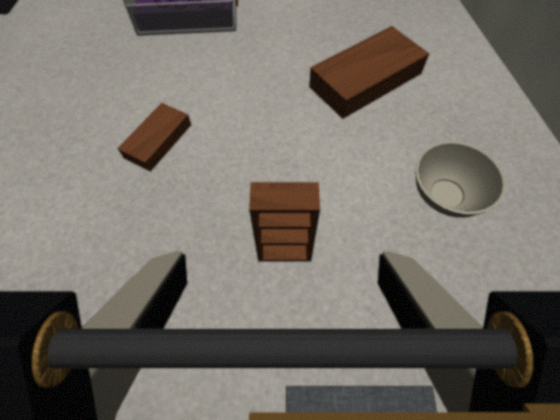

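The wrist view shows the tray upright, compartments facing the camera. Its top face spans (250–320, 183–208) and its foot is at row 261. I check its centre by ray.

```bash
python3 - <<'E'
from h import *
T=np.load("T4.npy"); c=imaging.camera("wrist")
print((onz(c,[(250,208.5),(320.5,208.5),(250,183),(320.5,183)],.12,T)*1000).round(1)); print((onz(c,[(258,261),(313,261)],0,T)*1000).round(1))
E
```

```text
[[526.5  44.8 120. ]
 [584.9  33.4 120. ]
 [530.3  70.2 120. ]
 [591.   58.3 120. ]]
[[525.7  44.4   0. ]
 [586.4  32.5   0. ]]
```

The centre is (558.2, 51.7) with yaw 78.9°, agreeing with the prediction. I advance along the fingers and grip.

Call:
{"name": "carry_out", "arguments": {"plan": [[2.3,9.9,-31.7,0,0,0,1],[2.3,9.9,-31.7,0,0,0,1],[2.3,9.9,-31.7,0,0,0,1],[0,0,0,0,0,0,1],[0,0,0,0,0,0,1]]}}

```text
t: 10.42
eef_pos: [0.5343, -0.0749, 0.1882]
eef_rot: [-0.38, 0.921, -0.085, 0.034]
ft_force: [-0.4, -0.2, 1.5]
width: 0.995
```

Call:
{"name": "carry_out", "arguments": {"plan": [[4,20.8,-21.2,0,0,0,1],[4,20.8,-21.2,0,0,0,1],[3.4,17.4,-17.7,0,0,0,1],[2,10.4,-10.6,0,0,0,1],[1.3,7,-7,0,0,0,1]]}}

```text
t: 10.83
eef_pos: [0.5499, 0.001, 0.1115]
eef_rot: [-0.379, 0.921, -0.085, 0.036]
ft_force: [0.6, -0.0, 0.9]
width: 0.998
```

```bash
python3 - <<'E'
from h import *
go([556.9,44.5,62],79,45)
E
```

```text
now t 10.83 grasp [558.4  46.2  65.1] width 0.998 F [ 0.6 -0.   0.9]
1 x [-1.8, -1.8, -3.3] [0.22, 0.03, -0.46]
```

Call:
{"name": "carry_out", "arguments": {"plan": [[-1,-1,-2,0,0,0,1],[0,0,0,0,0,0,0.85],[0,0,0,0,0,0,0.75],[0,0,0,0,0,0,0.7],[0,0,0,0,0,0,0.67]]}}

```text
t: 11.25
eef_pos: [0.5486, -0.0016, 0.1094]
eef_rot: [-0.379, 0.921, -0.086, 0.036]
ft_force: [-0.2, 0.7, 0.6]
width: 0.763
```

Call:
{"name": "carry_out", "arguments": {"plan": [[0,0,0,0,0,0,0.65],[0,0,0,0,0,0,0.63],[0,0,0,0,0,0,0.5],[0,0,0,0,0,0,0],[0,0,0,0,0,0,0]]}}

```text
t: 11.67
eef_pos: [0.5484, -0.0011, 0.109]
eef_rot: [-0.379, 0.921, -0.086, 0.035]
ft_force: [-1.1, -2.9, 6.0]
width: 0.642
```

```bash
python3 - <<'E'
from h import *
go([556.9,44.5,62],79,45)
E
```

```text
now t 11.67 grasp [556.9  44.2  62.7] width 0.642 F [-1.1 -2.9  6. ]
1 x [-0.3, 0.2, -0.8] [0.21, -0.02, -0.37]
```

Call:
{"name": "carry_out", "arguments": {"plan": [[0,0,5,0,0,0,0],[0,0,20,0,0,0,0],[0,0,30,0,0,0,0],[0,0,25,0,0,0,0],[0,0,0,0,0,0,0]]}}

```text
t: 12.08
eef_pos: [0.5494, -0.001, 0.1929]
eef_rot: [-0.379, 0.921, -0.084, 0.038]
ft_force: [-0.1, -0.4, -1.1]
width: 0.645
```

```bash
python3 - <<'E'
from h import *
p,R,s=cur(); d=R.apply([0,0,1]); x=R.apply([1,0,0]); th=np.degrees(np.arcsin(np.hypot(*d[:2])));print("th",th,"yaw",np.degrees(np.arctan2(x[0],-x[1])),"xz",x[2])
go([581,-191,110],79.1,th-90,True,wmax=4.7)
E
```

```text
th 44.76374157247728 yaw 79.39360184209421 xz 0.005342976386443168
now t 12.08 grasp [558.2  44.1 146.5] width 0.645 F [-0.1 -0.4 -1.1]
[1.8, -8.0, 1.6] [-4.42, 0.85, -0.02]
[1.9, -7.8, 1.3] [-4.42, 0.85, -0.02]
[1.9, -7.6, 1.0] [-4.42, 0.85, -0.02]
[2.0, -7.4, 0.7] [-4.42, 0.85, -0.02]
[2.0, -7.2, 0.3] [-4.42, 0.85, -0.02]
[2.0, -7.0, -0.1] [-4.42, 0.85, -0.02]
[2.1, -6.9, -0.5] [-4.42, 0.85, -0.02]
[2.1, -6.8, -0.8] [-4.42, 0.85, -0.02]
[2.1, -6.8, -1.2] [-4.42, 0.85, -0.02]
[2.1, -6.7, -1.6] [-4.42, 0.85, -0.02]
[2.1, -6.7, -2.0] [-4.42, 0.85, -0.02]
[2.1, -6.8, -2.4] [-4.42, 0.85, -0.02]
[2.1, -6.8, -2.8] [-4.42, 0.85, -0.02]
[2.1, -6.9, -3.2] [-4.42, 0.85, -0.02]
[2.1, -7.0, -3.6] [-4.42, 0.85, -0.02]
[2.0, -7.2, -4.0] [-4.42, 0.85, -0.02]
[2.0, -7.4, -4.3] [-4.42, 0.85, -0.02]
[2.0, -7.6, -4.7] [-4.42, 0.85, -0.02]
[1.9, -7.8, -5.0] [-4.42, 0.85, -0.02]
[1.9, -8.1, -5.3] [-4.42, 0.85, -0.02]
```

Call:
{"name": "carry_out", "arguments": {"plan": [[1.8,-8.0,1.6,-4.42,0.85,-0.02,0],[1.9,-7.8,1.3,-4.42,0.85,-0.02,0],[1.9,-7.6,1.0,-4.42,0.85,-0.02,0],[2.0,-7.4,0.7,-4.42,0.85,-0.02,0],[2.0,-7.2,0.3,-4.42,0.85,-0.02,0]]}}

```text
t: 12.5
eef_pos: [0.5578, -0.0392, 0.1933]
eef_rot: [-0.191, 0.977, -0.092, 0.017]
ft_force: [-1.3, 1.1, -2.1]
width: 0.642
```

Call:
{"name": "carry_out", "arguments": {"plan": [[2.0,-7.0,-0.1,-4.42,0.85,-0.02,0],[2.1,-6.9,-0.5,-4.42,0.85,-0.02,0],[2.1,-6.8,-0.8,-4.42,0.85,-0.02,0],[2.1,-6.8,-1.2,-4.42,0.85,-0.02,0],[2.1,-6.7,-1.6,-4.42,0.85,-0.02,0]]}}

```text
t: 12.92
eef_pos: [0.5682, -0.0732, 0.189]
eef_rot: [0.004, 0.996, -0.095, -0.002]
ft_force: [0.1, 0.6, -0.4]
width: 0.645
```

Call:
{"name": "carry_out", "arguments": {"plan": [[2.1,-6.7,-2.0,-4.42,0.85,-0.02,0],[2.1,-6.8,-2.4,-4.42,0.85,-0.02,0],[2.1,-6.8,-2.8,-4.42,0.85,-0.02,0],[2.1,-6.9,-3.2,-4.42,0.85,-0.02,0],[2.1,-7.0,-3.6,-4.42,0.85,-0.02,0]]}}

```text
t: 13.33
eef_pos: [0.5787, -0.1073, 0.1749]
eef_rot: [0.198, 0.976, -0.094, -0.02]
ft_force: [-0.3, 0.7, -0.6]
width: 0.639
```

Call:
{"name": "carry_out", "arguments": {"plan": [[2.0,-7.2,-4.0,-4.42,0.85,-0.02,0],[2.0,-7.4,-4.3,-4.42,0.85,-0.02,0],[2.0,-7.6,-4.7,-4.42,0.85,-0.02,0],[1.9,-7.8,-5.0,-4.42,0.85,-0.02,0],[1.9,-8.1,-5.3,-4.42,0.85,-0.02,0]]}}

```text
t: 13.75
eef_pos: [0.5885, -0.1453, 0.1513]
eef_rot: [0.384, 0.918, -0.089, -0.038]
ft_force: [-0.2, 0.2, -1.4]
width: 0.645
```

Call:
{"name": "carry_out", "arguments": {"plan": [[0,0,0,0,0,0,0],[0,0,0,0,0,0,0]]}}

```text
t: 13.92
eef_pos: [0.5881, -0.1448, 0.1509]
eef_rot: [0.381, 0.919, -0.089, -0.039]
ft_force: [0.1, -0.6, -1.1]
width: 0.644
```

```bash
python3 - <<'E'
from h import *
go([581,-191,25.5],79.1,-45.2)
p,R,s=cur(); c=imaging.camera("wrist"); c2=imaging.camera("scene")
W=np.eye(4); W[:3,:3]=R.as_matrix(); W[:3,3]=p/1000; np.save("T5.npy",W@np.array(c["hand_eye"]))
cv2.imwrite("pics/m5.png",np.hstack([cv2.resize(c["image"],(400,300)),cv2.resize(c2["image"][150:300,160:360],(400,300))])[...,::-1])
E
```

```text
now t 13.92 grasp [ 579.  -190.2  104.8] width 0.644 F [ 0.1 -0.6 -1.1]
3 x [0.6, -0.2, -26.5] [-0.05, -0.05, 0.08]
```

View pics/m5.png

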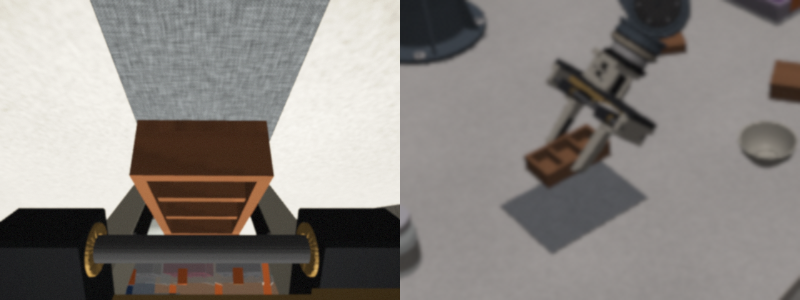

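The crop shows the tray level above the mat, compartments up and aligned with it. I lower it gently.

Call:
{"name": "carry_out", "arguments": {"plan": [[0.6,-0.2,-20,0,0,0,0],[0.6,-0.2,-25,0,0,0,0],[0.5,-0.2,-18,0,0,0,0],[0,0,-8,0,0,0,0],[0,0,-3,0,0,0,0]]}}

```text
t: 14.43
eef_pos: [0.5899, -0.1459, 0.0775]
eef_rot: [0.382, 0.919, -0.09, -0.038]
ft_force: [-0.9, 0.1, -0.7]
width: 0.642
```

Call:
{"name": "carry_out", "arguments": {"plan": [[0,0,0,0,0,0,0],[0,0,-0.7,0,0,0,0],[0,0,0,0,0,0,0]]}}

```text
t: 14.68
eef_pos: [0.5907, -0.146, 0.0786]
eef_rot: [0.383, 0.919, -0.09, -0.037]
ft_force: [0.4, -0.3, -1.9]
width: 0.645
```

Call:
{"name": "carry_out", "arguments": {"plan": [[0,0,-0.6,0,0,0,0],[0,0,-0.6,0,0,0,0],[0,0,0,0,0,0,0]]}}

```text
t: 14.93
eef_pos: [0.5903, -0.1459, 0.0765]
eef_rot: [0.383, 0.919, -0.09, -0.037]
ft_force: [0.2, 0.2, -0.9]
width: 0.639
```

```bash
python3 - <<'E'
from h import *
go([581,-191,25.5],79.1,-45.2)
E
```

```text
now t 14.93 grasp [ 581.4 -191.4   30.5] width 0.639 F [ 0.2  0.2 -0.9]
1 x [-0.6, 0.4, -5.0] [0.02, 0.0, 0.25]
```

Call:
{"name": "carry_out", "arguments": {"plan": [[0,0,-0.8,0,0,0,0],[0,0,-0.8,0,0,0,0],[0,0,-0.6,0,0,0,0],[0,0,0,0,0,0,0]]}}

```text
t: 15.27
eef_pos: [0.5902, -0.146, 0.0738]
eef_rot: [0.383, 0.919, -0.09, -0.038]
ft_force: [0.6, 0.0, -1.3]
width: 0.645
```

Call:
{"name": "carry_out", "arguments": {"plan": [[0,0,-0.6,0,0,0,0],[0,0,-0.6,0,0,0,0],[0,0,0,0,0,0,0]]}}

```text
t: 15.52
eef_pos: [0.5903, -0.146, 0.0728]
eef_rot: [0.383, 0.919, -0.09, -0.038]
ft_force: [-0.2, -0.7, -1.0]
width: 0.643
```

Call:
{"name": "carry_out", "arguments": {"plan": [[0,0,-0.5,0,0,0,0],[0,0,0,0,0,0,0],[0,0,0,0,0,0,0]]}}

```text
t: 15.77
eef_pos: [0.5903, -0.1459, 0.0727]
eef_rot: [0.383, 0.919, -0.09, -0.037]
ft_force: [-2.1, 1.6, 5.1]
width: 0.646
```

Call:
{"name": "carry_out", "arguments": {"plan": [[0,0,-0.5,0,0,0,0],[0,0,0,0,0,0,0],[0,0,0,0,0,0,0]]}}

```text
t: 16.02
eef_pos: [0.5903, -0.1459, 0.0726]
eef_rot: [0.383, 0.919, -0.09, -0.038]
ft_force: [-2.1, 4.1, 8.8]
width: 0.64
```

Call:
{"name": "carry_out", "arguments": {"plan": [[0,0,0.3,0,0,0,0.62],[0,0,0,0,0,0,0.64],[0,0,0,0,0,0,0.66],[0,0,0,0,0,0,0.69],[0,0,0,0,0,0,0.73]]}}

```text
t: 16.43
eef_pos: [0.5902, -0.146, 0.072]
eef_rot: [0.383, 0.919, -0.09, -0.037]
ft_force: [0.3, -0.0, -0.4]
width: 0.71
```

Call:
{"name": "carry_out", "arguments": {"plan": [[0,0,0,0,0,0,0.8],[0,0,0,0,0,0,0.9],[0,0,0,0,0,0,1],[0,0,0,0,0,0,1],[0,0,0,0,0,0,1]]}}

```text
t: 16.85
eef_pos: [0.5902, -0.146, 0.0721]
eef_rot: [0.383, 0.919, -0.09, -0.038]
ft_force: [-0.9, -0.5, 0.2]
width: 0.991
```

Call:
{"name": "carry_out", "arguments": {"plan": [[2,10.4,10.6,0,0,0,1],[4,20.8,21.2,0,0,0,1],[4,20.8,21.2,0,0,0,1],[4,20.8,21.2,0,0,0,1],[2,20,35,0,0,0,1]]}}

```text
t: 17.27
eef_pos: [0.6056, -0.0513, 0.1812]
eef_rot: [0.382, 0.919, -0.089, -0.039]
ft_force: [1.1, -0.4, -0.1]
width: 1.001
```

Call:
{"name": "carry_out", "arguments": {"plan": [[0,25,25,0,0,0,1],[0,25,25,0,0,0,1],[0,25,10,0,0,0,1],[0,0,0,0,0,0,1]]}}

```text
t: 17.6
eef_pos: [0.6069, 0.0264, 0.245]
eef_rot: [0.382, 0.919, -0.089, -0.034]
ft_force: [0.2, -0.4, 0.1]
width: 1.0
```

```bash
python3 - <<'E'
from h import *
c=imaging.camera("top"); hsv=cv2.cvtColor(c["image"],cv2.COLOR_RGB2HSV); H,S,V=[hsv[...,i].astype(int) for i in range(3)]
X,Y=np.meshgrid(np.arange(560),np.arange(420)); b=(X>290)&(X<370)&(Y>180)&(Y<250)
w=(S>70)&(H<20); print("tray"); rects(b&w,c,.032)
print("mat"); rects(b&(w|((V<120)&(S<70))),c,.004)
print(manip.state()["t"], manip.state()["ft_force"].round(1))
s=imaging.camera("scene")["image"]
cv2.imwrite("pics/f.png",np.hstack([cv2.resize(c["image"][130:280,150:350],(400,300)),cv2.resize(c["image"][175:250,290:390],(400,300))])[...,::-1])
cv2.imwrite("pics/f2.png",np.hstack([cv2.resize(s[200:300,180:313],(400,300)),cv2.resize(s,(400,300))])[...,::-1])
cv2.imwrite("pics/f3.png",np.vstack([cv2.imread("pics/f.png"),cv2.imread("pics/f2.png")]))
E
```

```text
tray
px [331. 215.] ctr mm 577.2 -194.4 size 121.0 61.5 long-axis deg 79.2
mat
px [330. 215.] ctr mm 580.3 -193.1 size 191.0 139.2 long-axis deg 79.2
17.65 [ 0.  -1.1  0. ]
```

View pics/f3.png

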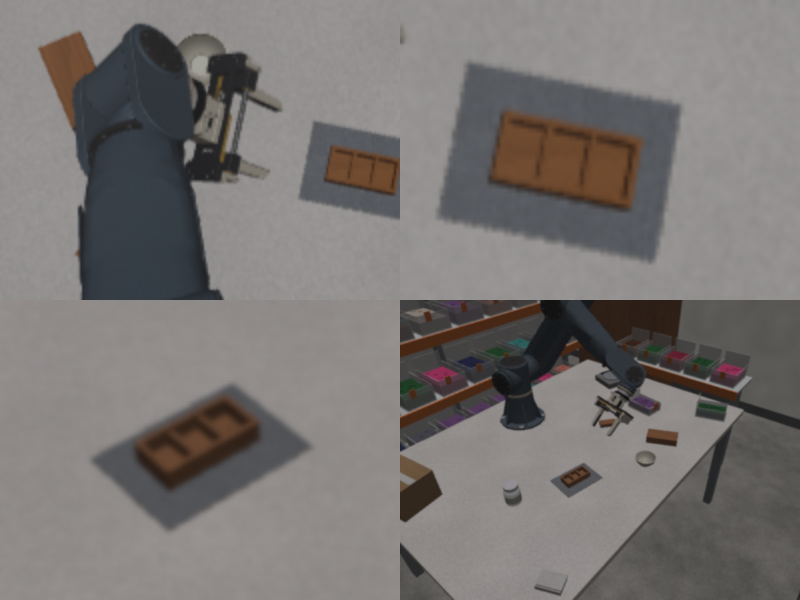

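The tray lies flat, compartments up, about 3 mm from the mat's centre and aligned with it (79.2° for both). The robot is clear, so I hand in.

```bash
python3 -c "
from bench import manip
print(manip.hand_in())"
```

```text
the job is handed in; nothing more can be done
None
```

The middle-sized tray now lies flat on the grey mat, compartments up, and the job is handed in. I turned it in two quarter turns. First I stood it on its end on the open counter. Then I regripped it from the compartment side, turned it the rest of the way and lowered it gently onto the mat.

**Last checks**
- **Position and alignment:** the top camera puts the tray centre at (577, -194) mm and the mat centre at (580, -193) mm, about 3 mm apart. Both long axes measure 79.2°.
- **Contact forces:** the tray met the counter with about 14 N and the mat with about 9 N. The highest reading was about 20 N on the wrist, at the end of the first descent, when the arm overshot by about 2 mm and the fingertips probably touched the counter.
- **Time and clearance:** it took 17.7 s of the 67 s allowed, and the gripper was well clear of everything at the end.
- **Bystanders:** the jar, bowl and bead bins looked unmoved in the last pictures, though I did not measure them again.
- **Disagreements:** no check failed. The contact height on the mat came about 1 mm higher than expected, and while the tray stood on end its rough top-view position was 2–4 mm off the wrist view; I used the wrist view.

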